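Free-run check of a centrifuge rotor

TASK

The rotor has just been refitted in the bench centrifuge: check by hand that it runs free. Swing it into a steady turn by the upright grip of its one lidded bucket, about one turn in five seconds, let go, and as it coasts ride round with it for a good six seconds with the open jaws kept round the grip but touching nothing, ready to catch it. Then, while it is still turning, take hold of the grip again, ride along with it and slow the rotor to a stop with the lidded bucket at the front (the control-panel side), and let go there; never tip the bucket far over, never race the rotor, and leave the loose things on and beside the machine where they are.

Things in the scene. Friction and masses are not known exactly. Their poses are not given: they have to be found in the camera images.
- centrifuge: Bench centrifuge without lid, fixed: white housing 350 mm wide, 415 mm deep with the sloping grey control panel (display, two black dials) at its front; deck 205 mm high, open round steel bowl of 300 mm diameter. Origin on the bench under the rotor axis; -x points to the front, z up.
- bowl (a point): Point on the vertical rotor axis at the height of the bucket pivots, 165 mm above the bench; axes as the centrifuge's (-x to the front). The rotor's hub reaches 28 mm above it. Rotor with four buckets: 1.7 kg, moment of inertia 0.010 kg m2 nominal (masses vary); bearing drag 0.0003 N m constant plus 0.0003 N m s/rad.
- rotor (a joint): Turn of the four-place rotor about its vertical axis, unlimited: 0 with the lidded bucket at the front, positive counter-clockwise from above. At angle a the lidded bucket hangs 85 mm from the axis in the centrifuge's direction (-cos a, -sin a). Let go, the rotor coasts, losing 0.04 to 0.1 rad/s every second.
- bucket: Lidded aluminium bucket, 55 mm diameter, grey plastic lid 59 mm: the only one with a lid (the others are open, with tubes up to 22 mm above the pivots). Origin on its pivot axis in the rotor fork, x outward, z up. 0.26 kg; it rocks radially on the pivots as a damped pendulum (about 0.06 N m/rad, period 0.55 s), so it tips easily inward or outward.
- grip (a point): Middle of the upright round grey plastic grip on that lid, 30 mm diameter, fixed to the lid (it turns with the rotor). The point is on the grip's axis, 70 mm above the pivots and 235 mm above the bench; the grip runs from 36 mm below it (lid top) to 16 mm above it. Deck and gasket are 28 mm below it; all else near its path is lower.
- grease_pot: Small loose white plastic pot, 38 mm diameter, 30 mm high, standing on a rear corner of the centrifuge's deck; a bystander. Origin under its centre.
- rotor_key: Loose T-handled key, 90 by 125 mm, lying on the bench right of the centrifuge; a bystander. Origin under the T's middle.
- tube_rack: Loose white rack of capped tubes, 75 by 160 mm, 98 mm high, on the bench right of the centrifuge; a bystander. Origin under its centre.
- slide_box: Loose flat slide box, 100 by 175 mm, 35 mm high, on the bench left of the centrifuge; a bystander. Origin under its centre.

How it is judged:
On the way, in this order (a step that is already met when the one before it is completed fails the run):
1. the rotor coasts untouched (faster than 0.4 rad/s) and the open jaws go round with the lidded bucket's grip, the tool point within 22 mm of it, for 5 s on end ((velocity of joint rotor above 0.4 rad/s or velocity of joint rotor below -0.4 rad/s) and distance between the grasp point and grip below 0.022 m and contact force between each of the arm, the fingers and centrifuge below 0.2 N), for 5 s.
2. the grip is taken again on the move: the fingers hold the bucket and ride along (faster than 0.2 rad/s) for 0.2 s ((velocity of joint rotor above 0.2 rad/s or velocity of joint rotor below -0.2 rad/s) and contact force between the fingers and bucket above 0.5 N), for 0.2 s.
At the end, for the whole second after the job is handed in: The rotor is at rest (under 0.06 rad/s), released, with the lidded bucket at the front of the bowl: its grip within 20 mm of the line from the rotor axis to the front, and the bucket hanging straight (within 0.12 rad) (x of grip in the frame of bowl below -0.06 m and y of grip in the frame of bowl between -0.02 and 0.02 m and velocity of joint rotor between -0.06 and 0.06 rad/s and angle between bucket's own z axis and vertical below 0.12 rad); the robot touches nothing.
It fails at once if the lidded bucket is tipped by more than 0.45 rad (angle between bucket's own z axis and vertical above 0.45 rad).
It fails at once if the rotor is raced, faster than 3 rad/s (velocity of joint rotor above 3 rad/s or velocity of joint rotor below -3 rad/s).
It fails at once if a bystander is shifted by more than 30 mm (distance of any of grease_pot, rotor_key, tube_rack, slide_box from where it was at the start of the episode above 0.03 m).
It also fails if it takes over 70 s, if anything falls off the work surface, if the arm or the gripper's body presses on something with over 40 N, if the wrist force passes 120 N, or if a joint passes its speed limit or range.

ROBOT

A 6-joint arm with a two-finger parallel gripper is mounted at the origin on the work surface. World frame = base frame: x ahead of the robot, y to its left, z up, the work surface at z = 0. Lengths are in m, angles in rad, forces in N, time in s.
With the tool pointing down it reaches from about 0.425 to 0.95 m from the base axis. Payload 3.5 kg.
Tool frame: the origin (TCP) lies between the finger pads, 19 mm behind the fingertips; this is the grasp point; z points along the fingers, y is the line along which they close (so a half turn about z gives the same grasp; the last joint's range is limited). The gripper opens to 85 mm and grips with 20 to 120 N. Pads are 22 mm wide; open, the fingers measure 114 mm over their backs; the gripper's body (76 mm by 85 mm) begins 54 mm behind the grasp point. The pads swing forward as they close: fully open they stand 13 mm farther back than shut.
Start: joints at [-0.15, 0.286, 1.577, -0, 1.279, -0.15], TCP at [0.675, 0, 0.25] pointing down, gripper open.
Joint ranges: [-2.77, 2.77], [-0.9, 2.22], [0.21, 2.48], [-1.53, 4.67], [0.24, 2.81], [-2.84, 2.84]. Speed limits (rad/s): [2.79, 2.79, 3.14, 3.14, 3.14, 3.14].

INTERFACE

Orientations are given as a unit quaternion [x, y, z, w].
In Python, from plant import ctrl gives the robot as it stands.
- The arm moves only by the tool move_arm, never from a script. Its argument "plan" is a list of rows, each an object of numbers: "x", "y", "z": the shift along the tool's x, y, z in m; "yaw": the turn about the tool's z in rad; "fingers": the closure, from 0 (fully open) to 1 (shut). In form: [{"x": .., "y": .., "z": .., "yaw": .., "fingers": ..}, ...]. A call has 1 to 5 rows; each row is the pose to reach, as a shift and turn from the pose commanded when the call began, along the tool's axes at that moment; what a row does not reach only later rows make up. A row lasts 1/10 s, in which the tool goes at most 50 mm and 8.59 degrees, less where a joint would pass 70% of its speed; a pose out of reach is approached as far as the arm can. A call with a gripper value outside its range is refused whole. The fingers move at their own pace and stop on an object; "force" is the grip in N (left out, the last holds). Time passes only in rows, so rows that repeat a pose let the fingers close. It gives the time, the measured TCP pose, the force, the opening and the grip force at its end, in the units of the state.
- ctrl.get_state(): the state, without advancing time (a new reading comes with each control period).
- ctrl.read_camera(name): name is "scene" or "side" or "wrist"; returns the picture (480x640x3 uint8, red, green, blue); there is no depth.
- ctrl.camera_model(name): a dict with "intrinsics" (3x3 intrinsics, pixels), "distortion" ([k1, k2, p1, p2, k3] as OpenCV has them; the pictures are not rectified), "cam_to_world" (4x4, takes a point from camera to world coordinates); the wrist camera has in their place "tool_from_camera" (4x4, takes a point from camera to tool coordinates, whose origin is the TCP and whose axes are the flange's). Camera axes: x right, y up, looking along -z (the intrinsics and any distortion apply to the point x, -y, -z); pixel columns grow to the right and rows downward; lengths in m; the calibration is good to about 2 mm. A picture is of the moment at which its call begins: read the wrist's pose just before it. camera_model takes no time and is no camera call.
- ctrl.sign_off(): hands the job in; it is judged then, once.
The state is a dict: "time": time; "qpos": joint angles; "dq": joint speeds; "joint_efforts": joint torques, N m; "eef_pos": TCP position; "tcp_rot": TCP orientation; "contact_force": force on the tool from outside, world axes, zero at the start; "wrist_torque": the same for the moment, N m; "opening": opening from 0.0 (shut) to 1.0 (fully open); "finger_force": force on a finger pad.
Only numpy, scipy, OpenCV 4.12 (cv2) and the standard library are available. Lean on these libraries where they do the work, as an engineer would, in place of code of your own. Each camera call takes 0.05 s, during which the arm holds its last target. There are 200 camera calls.

## Working session

There is one attempt and no reset: what is moved stays moved. The work goes in short steps, Python scripts to look and compute and a tool call to move; the robot and the scene stay as the last step left them, time stands still between calls to the robot, and variables do not carry over. Pictures are saved under pics/ and viewed, at most 10 in all, crops included, and the job is handed in when it is done.

Besides the shell and the picture viewer there is one more tool, called as name(argument=value, ...) on one line, values as JSON. move_arm: Moves the arm, as the interface text tells. Its arguments: {"type":"object","properties":{"plan":{"type":"array"},"force":{"type":"number"}},"required":["plan"]}

```bash
ls; mkdir -p pics
python3 - <<'E'
from plant import ctrl
import cv2,numpy as np
np.set_printoptions(precision=4,suppress=True)
print(ctrl.get_state())
for n in("scene","side","wrist"):
    m=ctrl.camera_model(n); print(n,{k:np.array(v).round(4).tolist() for k,v in m.items()})
    cv2.imwrite(f"pics/{n}0.png",ctrl.read_camera(n)[...,::-1])
E
```

```text
pics
{'time': 0.0, 'qpos': array([-0.15  ,  0.2872,  1.5782, -0.    ,  1.2786, -0.15  ]), 'dq': array([ 0.0022,  0.0025,  0.0012, -0.0008, -0.0005, -0.0007]), 'joint_efforts': array([ -0.0002, -40.5981, -29.2628,  -0.0002,   0.0058,   0.    ]), 'eef_pos': array([0.6744, 0.0001, 0.2486]), 'tcp_rot': array([ 0.7071,  0.7071, -0.0007, -0.0009]), 'contact_force': array([ 0.1854,  0.6884, -0.3378]), 'wrist_torque': array([-0.0255,  0.0293, -0.0227]), 'finger_force': 0.0, 'opening': 0.9976438380486831}
scene {'intrinsics': [[441.9218, 0.0, 316.883], [0.0, 441.9218, 235.7106], [0.0, 0.0, 1.0]], 'distortion': [0.0378, 0.0, 0.0, 0.0, 0.0], 'cam_to_world': [[0.4622, -0.6875, 0.56, 1.2508], [0.8868, 0.3582, -0.2922, -0.3502], [0.0003, 0.6317, 0.7752, 1.0988], [0.0, 0.0, 0.0, 1.0]]}
side {'intrinsics': [[507.4037, 0.0, 317.4558], [0.0, 507.4037, 242.5761], [0.0, 0.0, 1.0]], 'distortion': [0.0231, 0.0, 0.0, 0.0, 0.0], 'cam_to_world': [[0.7467, 0.5121, -0.4244, -0.0526], [-0.6649, 0.5586, -0.4959, -0.7316], [-0.0169, 0.6525, 0.7576, 1.3038], [0.0, 0.0, 0.0, 1.0]]}
wrist {'intrinsics': [[427.1901, 0.0, 319.4458], [0.0, 427.1901, 236.0466], [0.0, 0.0, 1.0]], 'distortion': [-0.048, 0.0, 0.0, 0.0, 0.0], 'tool_from_camera': [[0.0, 0.96, 0.2802, 0.0711], [1.0, 0.0003, -0.0011, -0.0005], [-0.0011, 0.2802, -0.96, -0.1242], [0.0, 0.0, 0.0, 1.0]]}
```

View pics/scene0.png

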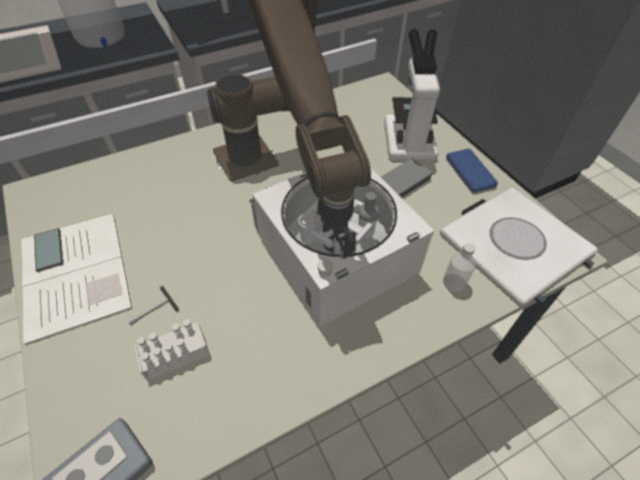

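View pics/side0.png

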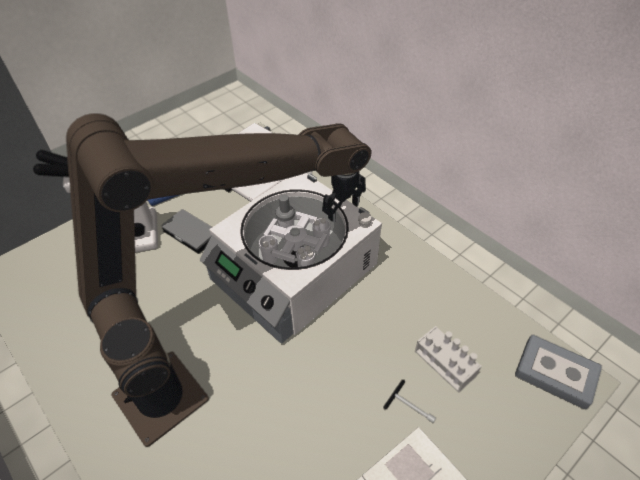

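View pics/wrist0.png

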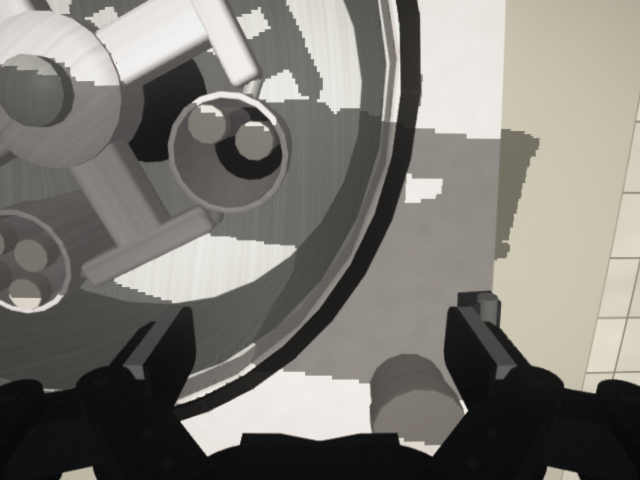

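Run:
```python
import cv2,numpy as np
a=cv2.imread("pics/side0.png")[170:290,220:380]; b=cv2.imread("pics/scene0.png")[160:280,260:420]
cv2.imwrite("pics/crop0.png",np.vstack([cv2.resize(i,None,fx=2.5*1.0,fy=2.5,interpolation=cv2.INTER_CUBIC) for i in(a,b)])[:600])
```

```text
(no output)
```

View pics/crop0.png

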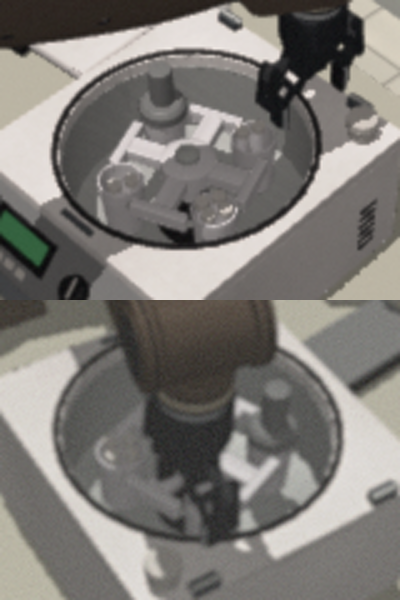

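```bash
cat > h.py <<'E'
from plant import ctrl
import cv2,numpy as np
from scipy.optimize import least_squares
np.set_printoptions(precision=4,suppress=True)
def rays(name,px):
    m=ctrl.camera_model(name); T=np.array(m["cam_to_world"])
    u=cv2.undistortPoints(np.array(px,float).reshape(-1,1,2),np.array(m["intrinsics"]),np.array(m["distortion"])).reshape(-1,2)
    d=np.c_[u[:,0],-u[:,1],-np.ones(len(u))]@T[:3,:3].T
    return T[:3,3],d
def plane(name,px,z):
    o,d=rays(name,px); return o+d*((z-o[2])/d[:,2])[:,None]
def tri(p):
    A=np.zeros((3,3));b=np.zeros(3);L=[]
    for n,q in p:
        o,d=rays(n,[q]); d=d[0]/np.linalg.norm(d[0]); P=np.eye(3)-np.outer(d,d);A+=P;b+=P@o;L.append((P,o))
    x=np.linalg.solve(A,b); return x,[np.linalg.norm(P@(x-o)) for P,o in L]
E
python3 - <<'E'
from h import *
print("grip top",tri([("side",(284,199.2)),("scene",(371.2,194.4))]))
for n,c,sx,sy in(("side",(295,230),(40,66),(26,50)),("scene",(338.5,212),(40,70),(26,50))):
    im=cv2.imread(f"pics/{n}0.png").astype(int).max(2)
    pts=[]
    for t in np.arange(0,2*np.pi,.05):
        r=np.arange(.8,1.15,.01); e=np.array([(c[0]+k*sx_*np.cos(t),c[1]+k*sy_*np.sin(t)) for k in r for sx_,sy_ in [((53.5,39) if n=="side" else (57.5,41.5))]])
        v=cv2.remap(im.astype(np.float32),e[:,0].astype(np.float32)[None],e[:,1].astype(np.float32)[None],1)[0]
        i=v.argmin()
        if v[i]<75: pts.append(e[i])
    P=plane(n,pts,.207)[:,:2]
    f=least_squares(lambda q:np.hypot(*(P-q[:2]).T)-q[2],[.55,.1,.155],loss="soft_l1",f_scale=.002)
    print(n,len(pts),f.x,np.median(abs(f.fun)))
# front edge direction: display/panel, hub top
print("hub",plane("side",[(294.8,231.2)],.193))
E
```

```text
grip top (array([0.5797, 0.1601, 0.248 ]), [np.float64(0.00509595038717713), np.float64(0.0050959503871770015)])
side 118 [0.5521 0.0794 0.154 ] 0.000626554014902192
scene 63 [0.5633 0.0717 0.1406] 0.0045830227028408055
hub [[0.5498 0.0737 0.193 ]]
```

```bash
cat >> h.py <<'E'
from scipy.spatial.transform import Rotation as R
def wrays(px,st):
    m=ctrl.camera_model("wrist"); T=np.array(m["tool_from_camera"])
    u=cv2.undistortPoints(np.array(px,float).reshape(-1,1,2),np.array(m["intrinsics"]),np.array(m["distortion"])).reshape(-1,2)
    d=np.c_[u[:,0],-u[:,1],-np.ones(len(u))]@T[:3,:3].T
    r=R.from_quat(st["tcp_rot"]); return st["eef_pos"]+r.apply(T[:3,3]),r.apply(d)
def wplane(px,z,st):
    o,d=wrays(px,st); return o+d*((z-o[2])/d[:,2])[:,None]
E
python3 - <<'E'
from h import *
st=ctrl.get_state()
im=cv2.imread("pics/wrist0.png").astype(int)
# rear deck edge: white(neutral) -> yellowish bench: use r-b
rb=im[...,2]-im[...,0]
px=[]
for v in range(5,285,10):
    if 125<v<260: continue
    row=cv2.GaussianBlur(rb[v:v+1,460:540].astype(np.float32),(5,1),0)[0]
    px.append((460+np.argmax(np.gradient(row)),v))
print(px)
P=wplane(px,.205,st); 
f=np.polyfit(P[:,1],P[:,0],1); print("x=a*y+b",f,P[0],P[-1], np.abs(np.polyval(f,P[:,1])-P[:,0]).max())
# gasket outer edge on wrist
px=[]
for v in range(5,360,10):
    g=cv2.GaussianBlur(im[v].max(1).astype(np.float32)[None],(5,1),0)[0]
    s=g[180:430]; d=np.where(s<45)[0]
    if len(d): px.append((180+d.max()+1,v))
P=wplane(px,.207,st)[:,:2]
f=least_squares(lambda q:np.hypot(*(P-q[:2]).T)-.155,[.55,.08],loss="soft_l1",f_scale=.002); print("center",f.x,f.fun.round(4))
print("pot",wplane([(418,430),(405,370)],.235,st))
E
```

```text
[(np.int64(505), 5), (np.int64(504), 15), (np.int64(504), 25), (np.int64(504), 35), (np.int64(503), 45), (np.int64(503), 55), (np.int64(503), 65), (np.int64(502), 75), (np.int64(502), 85), (np.int64(502), 95), (np.int64(501), 105), (np.int64(501), 115), (np.int64(500), 125), (np.int64(493), 265), (np.int64(493), 275)]
x=a*y+b [-0.0635  0.7481] [0.7412 0.1092 0.205 ] [0.7479 0.0049 0.205 ] 0.00018080417441046492
center [0.5521 0.0728] [ 0.0032 -0.0002 -0.0792 -0.0761 -0.0757 -0.0777 -0.083  -0.0541 -0.0008
  0.0026  0.0027  0.0029  0.0025  0.0021  0.0018  0.0016  0.0016  0.0016
  0.0014  0.0009  0.0006  0.0004  0.0003  0.0004 -0.0001 -0.0004 -0.0006
 -0.0005 -0.001  -0.0015 -0.0018 -0.0017]
pot [[ 0.713  -0.0487  0.235 ]
 [ 0.7061 -0.0212  0.235 ]]
```

move_arm(plan=[{"z": -0.03}, {"z": -0.07}, {"z": -0.1}, {"z": -0.12}, {"z": -0.12}])

```text
validation failed for argument at $.pl...
```

move_arm(plan=[{"x": 0, "y": 0, "z": -0.04, "yaw": 0, "fingers": 0}, {"x": 0, "y": 0, "z": -0.08, "yaw": 0, "fingers": 0}, {"x": 0.03, "y": -0.03, "z": -0.11, "yaw": 0, "fingers": 0}, {"x": 0.05, "y": -0.06, "z": -0.135, "yaw": 0, "fingers": 0}, {"x": 0.06, "y": -0.1, "z": -0.15, "yaw": 0, "fingers": 0}], force=20)

```text
time: 0.65
eef_pos: [0.5747, 0.0613, 0.4024]
tcp_rot: [0.707, 0.707, 0.001, 0.001]
contact_force: [0.4, -0.4, 0.9]
opening: 0.998
finger_force: 0.0
```

move_arm(plan=[{"x": 0, "y": -0.015, "z": 0, "yaw": 0, "fingers": 0}, {"x": 0, "y": -0.015, "z": 0, "yaw": 0, "fingers": 0}, {"x": 0, "y": -0.015, "z": 0, "yaw": 0, "fingers": 0}])

```text
time: 0.95
eef_pos: [0.56, 0.06, 0.3996]
tcp_rot: [0.707, 0.707, -0.0, -0.0]
contact_force: [0.2, 0.3, -1.2]
opening: 1.007
finger_force: 0.0
```

Run:
```python
from h import *
st=ctrl.get_state(); im=ctrl.read_camera("wrist"); cv2.imwrite("pics/w1.png",im[...,::-1]); print(st["time"],st["eef_pos"],st["tcp_rot"],st["qpos"])
np.save("w1.npy",st,allow_pickle=True)
s=ctrl.read_camera("side"); cv2.imwrite("pics/side1.png",s[...,::-1])
```

```text
0.95 [0.56   0.06   0.3996] [ 0.7071  0.7071 -0.0001 -0.    ] [-0.0734 -0.0368  1.6639 -0.0001  1.5146 -0.0733]
```

View pics/w1.png

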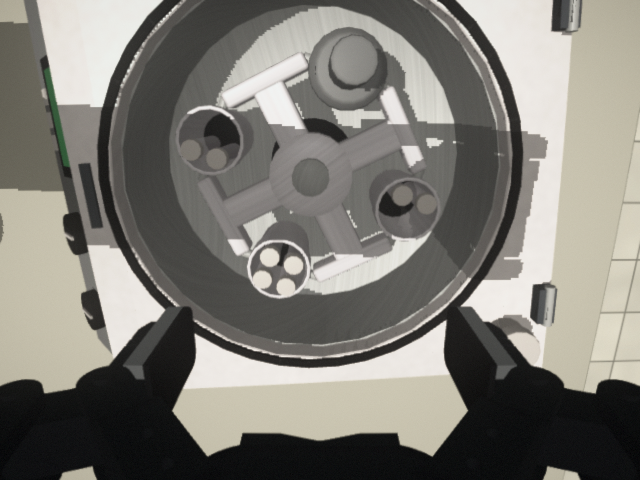

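Run:
```python
from h import *
st=np.load("w1.npy",allow_pickle=True).item()
im=cv2.imread("pics/w1.png"); g=cv2.GaussianBlur(im.max(2),(3,3),0).astype(np.float32)
def ring(img,c,rx,ry,ts):
    pts=[]
    for t in ts:
        k=np.arange(1.2,.85,-.004); x=(c[0]+k*rx*np.cos(t)).astype(np.float32);y=(c[1]+k*ry*np.sin(t)).astype(np.float32)
        v=cv2.remap(img,x[None],y[None],1)[0]; d=np.where(v<60)[0]
        if len(d) and x[d[0]]>2 and y[d[0]]>2: pts.append((x[d].mean() if 0 else x[d[0]],y[d[0]]))
    return pts
p=ring(g,(311,160),210,205,np.r_[np.arange(-.9,.6,.05),np.arange(2.5,4.1,.05),np.arange(1.1,2,.05)])
P=wplane(p,.207,st)[:,:2]
f=least_squares(lambda q:np.hypot(*(P-q[:2]).T)-q[2],[.55,.08,.155],loss="soft_l1",f_scale=.001); print("wrist ring",len(p),f.x,np.median(abs(f.fun)))
print("hub",wplane([(311,177)],.193,st))
# rear edge
rb=im[...,2].astype(int)-im[...,0]; e=[]
for v in list(range(40,130,8))+list(range(200,275,8)):
    r=cv2.GaussianBlur(rb[v:v+1,520:600].astype(np.float32),(5,1),0)[0]; e.append((520+np.gradient(r).argmax(),v))
E=wplane(e,.205,st); a=np.polyfit(E[:,1],E[:,0],1); print("rear",a,np.abs(np.polyval(a,E[:,1])-E[:,0]).max())
o,d=wrays([(354.5,60)],st); o2,d2=rays("side",[(284,199.2)])
A=np.c_[d[0],-d2[0]]; s=np.linalg.lstsq(A,o2-o,rcond=None)[0]; print("grip top",o+s[0]*d[0],o2+s[1]*d2[0], wplane([(354.5,60)],.251,st))
```

```text
wrist ring 72 [0.5524 0.0814 0.1578] 0.00044341937444511426
hub [[0.5533 0.0822 0.193 ]]
rear [-0.0646  0.7483] 0.0003709887996550254
grip top [0.5817 0.1625 0.2392] [0.5839 0.1609 0.2392] [[0.5808 0.1612 0.251 ]]
```

move_arm(plan=[{"x": 0.04, "y": 0.01, "z": 0, "yaw": 0.12, "fingers": 0}, {"x": 0.08, "y": 0.015, "z": 0, "yaw": 0.24, "fingers": 0}, {"x": 0.101, "y": 0.021, "z": 0.03, "yaw": 0.34, "fingers": 0}, {"x": 0.101, "y": 0.021, "z": 0.07, "yaw": 0.34, "fingers": 0}, {"x": 0.101, "y": 0.021, "z": 0.1, "yaw": 0.34, "fingers": 0}])

```text
time: 1.55
eef_pos: [0.581, 0.1617, 0.2961]
tcp_rot: [0.816, 0.578, -0.002, -0.001]
contact_force: [0.4, -0.3, 0.1]
opening: 1.001
finger_force: 0.0
```

move_arm(plan=[{"x": 0, "y": 0, "z": 0, "yaw": 0, "fingers": 0}, {"x": 0, "y": 0, "z": 0, "yaw": 0, "fingers": 0}])

```text
time: 1.75
eef_pos: [0.5815, 0.1607, 0.2993]
tcp_rot: [0.817, 0.577, -0.001, -0.001]
contact_force: [-0.8, -0.3, 1.8]
opening: 1.001
finger_force: 0.0
```

Run:
```python
from h import *
st=ctrl.get_state(); im=ctrl.read_camera("wrist"); cv2.imwrite("pics/w2.png",im[...,::-1]); print(st["time"],st["eef_pos"],st["tcp_rot"],st["qpos"],R.from_quat(st["tcp_rot"]).as_matrix())
np.save("w2.npy",st,allow_pickle=True)
```

```text
1.75 [0.5815 0.1607 0.2993] [ 0.8167  0.5771 -0.0009 -0.0005] [ 0.1017  0.0966  1.7055 -0.      1.3415  0.4422] [[ 0.334   0.9426 -0.002 ]
 [ 0.9426 -0.334  -0.0002]
 [-0.0009 -0.0019 -1.    ]]
```

View pics/w2.png

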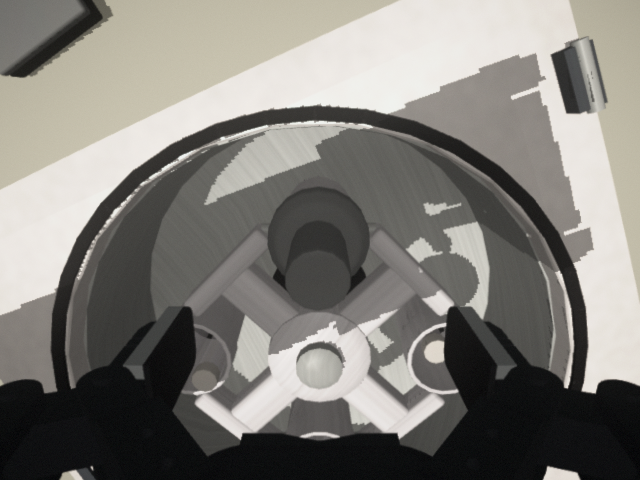

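move_arm(plan=[{"x": 0, "y": 0, "z": 0.025, "yaw": 0, "fingers": 0}, {"x": 0, "y": 0, "z": 0.05, "yaw": 0, "fingers": 0}, {"x": 0, "y": 0, "z": 0.063, "yaw": 0, "fingers": 0}, {"x": 0, "y": 0, "z": 0.063, "yaw": 0, "fingers": 0}])

```text
time: 2.2
eef_pos: [0.5808, 0.1608, 0.2365]
tcp_rot: [0.817, 0.577, -0.001, -0.0]
contact_force: [-0.7, -0.3, 0.2]
opening: 0.999
finger_force: 0.0
```

Run:
```python
from h import *
s2=np.load("w2.npy",allow_pickle=True).item(); print("from w2",wplane([(318,280)],.251,s2))
st=ctrl.get_state(); im=ctrl.read_camera("wrist"); cv2.imwrite("pics/w3.png",im[...,::-1]); print(st["time"],st["eef_pos"],st["contact_force"],st["qpos"])
np.save("w3.npy",st,allow_pickle=True)
c=cv2.convertScaleAbs(im[180:480,160:480,::-1],alpha=1.8); cv2.imwrite("pics/w3c.png",cv2.resize(c,None,fx=2,fy=2))
```

```text
from w2 [[0.5809 0.1618 0.251 ]]
2.2 [0.5808 0.1608 0.2365] [-0.7055 -0.3074  0.2361] [0.1018 0.141  1.7726 0.     1.2296 0.4422]
```

View pics/w3c.png

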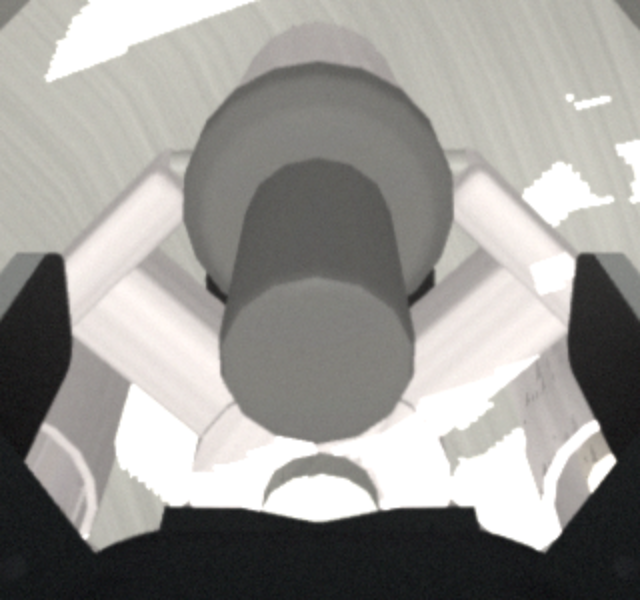

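```bash
cat >> h.py <<'E'
C=np.array([.5525,.081]); 
def grip(im,st,near=(319,353)):
    k=48.3/41; g=cv2.cvtColor(im,cv2.COLOR_RGB2GRAY); x0,x1,y0,y1=180,460,200,470
    c=cv2.resize(g[y0:y1,x0:x1],None,fx=1,fy=k,interpolation=cv2.INTER_CUBIC); c=cv2.GaussianBlur(c,(5,5),1)
    h=cv2.HoughCircles(c,cv2.HOUGH_GRADIENT,1,8,param1=40,param2=12,minRadius=42,maxRadius=55)
    if h is None: return None
    px=np.c_[h[0][:,0]+x0,h[0][:,1]/k+y0][:6]; P=wplane(px,.251,st)
    return [(tuple(p.round(1)),q[:2].round(4),round(float(np.hypot(*(q[:2]-C))),4),round(float(np.arctan2(*(q[:2]-C)[::-1])),3),r) for p,q,r in zip(px,P,h[0][:,2])]
E
python3 - <<'E'
from h import *
st=np.load("w3.npy",allow_pickle=True).item(); im=cv2.imread("pics/w3.png")[...,::-1].copy()
for a in grip(im,st): print(a)
for (u,v) in((319,353),(319,290),(319,235),(270,290),(200,260),(319,430),(230,440)): print((u,v),im[v,u])
E
```

```text
((np.float32(317.5), np.float32(360.0)), array([0.5805, 0.1621]), 0.0858, 1.239, np.float32(47.7))
((np.float32(325.5), np.float32(357.5)), array([0.583 , 0.1621]), 0.0866, 1.211, np.float32(53.3))
((np.float32(398.5), np.float32(320.1)), array([0.6065, 0.1666]), 0.1012, 1.008, np.float32(52.2))
((np.float32(333.5), np.float32(297.2)), array([0.5914, 0.1795]), 0.1059, 1.195, np.float32(52.1))
((np.float32(320.5), np.float32(256.4)), array([0.592 , 0.1921]), 0.1179, 1.229, np.float32(54.4))
((np.float32(403.5), np.float32(327.8)), array([0.6072, 0.1638]), 0.0992, 0.987, np.float32(46.6))
(319, 353) [72 71 69]
(319, 290) [52 52 50]
(319, 235) [74 73 71]
(270, 290) [73 71 69]
(200, 260) [106 106 101]
(319, 430) [201 200 192]
(230, 440) [105 105  99]
```

```bash
cat > pl.py <<'E'
import json,sys,numpy as np
from h import C
# plan calls of 5 rows; thetas, psis lists; cmd.json holds commanded [x,y,psi]
def plan(th,ps,fing,r=.085,save=True):
    x,y,psi=json.load(open("cmd.json")); out=[]
    for i in range(0,len(th),5):
        rows=[];x0,y0,p0=x,y,psi
        for t,p,f in zip(th[i:i+5],ps[i:i+5],fing[i:i+5]):
            d=C+r*np.array([np.cos(t),np.sin(t)])-(x0,y0); c,s=np.cos(p0),np.sin(p0)
            a,b,w=round(float(d@(-s,c)),3),round(float(d@(c,s)),3),round(float(p0-p),2)
            rows.append({"x":a,"y":b,"z":0,"yaw":w,"fingers":f})
        print(json.dumps(rows)); x=x0-s*a+c*b;y=y0+c*a+s*b;psi=p0-w
    if save: json.dump([x,y,psi],open("cmd.json","w"))
    print("end",x,y,psi)
E
python3 - <<'E'
import json,numpy as np
json.dump([.581,.161,-.34],open("cmd.json","w"))
from pl import plan
w=np.r_[np.linspace(.1,1.1,12),np.ones(3)*1.1]; th=1.23+np.cumsum(w)*.1
print(th)
plan(th,th-1.57,[.75]*15)
E
```

```text
[1.24   1.2591 1.2873 1.3245 1.3709 1.4264 1.4909 1.5645 1.6473 1.7391
 1.84   1.95   2.06   2.17   2.28  ]
[{"x": 0.0, "y": -0.001, "z": 0, "yaw": -0.01, "fingers": 0.75}, {"x": 0.0, "y": -0.003, "z": 0, "yaw": -0.03, "fingers": 0.75}, {"x": -0.0, "y": -0.005, "z": 0, "yaw": -0.06, "fingers": 0.75}, {"x": -0.0, "y": -0.008, "z": 0, "yaw": -0.09, "fingers": 0.75}, {"x": -0.001, "y": -0.012, "z": 0, "yaw": -0.14, "fingers": 0.75}]
[{"x": 0.0, "y": -0.005, "z": 0, "yaw": -0.06, "fingers": 0.75}, {"x": -0.0, "y": -0.01, "z": 0, "yaw": -0.12, "fingers": 0.75}, {"x": -0.001, "y": -0.016, "z": 0, "yaw": -0.19, "fingers": 0.75}, {"x": -0.003, "y": -0.023, "z": 0, "yaw": -0.28, "fingers": 0.75}, {"x": -0.005, "y": -0.031, "z": 0, "yaw": -0.37, "fingers": 0.75}]
[{"x": -0.001, "y": -0.008, "z": 0, "yaw": -0.1, "fingers": 0.75}, {"x": -0.002, "y": -0.018, "z": 0, "yaw": -0.21, "fingers": 0.75}, {"x": -0.005, "y": -0.027, "z": 0, "yaw": -0.32, "fingers": 0.75}, {"x": -0.008, "y": -0.035, "z": 0, "yaw": -0.43, "fingers": 0.75}, {"x": -0.013, "y": -0.044, "z": 0, "yaw": -0.54, "fingers": 0.75}]
end 0.4968116871483155 0.14506088147683 0.71
```

move_arm(plan=[{"x": 0, "y": 0, "z": 0, "yaw": 0, "fingers": 0.75}, {"x": 0, "y": 0, "z": 0, "yaw": 0, "fingers": 0.75}, {"x": 0, "y": 0, "z": 0, "yaw": 0, "fingers": 0.75}], force=20)

```text
time: 2.55
eef_pos: [0.5816, 0.1611, 0.2385]
tcp_rot: [0.817, 0.577, 0.001, 0.001]
contact_force: [-0.4, 0.1, -0.5]
opening: 0.515
finger_force: 0.0
```

move_arm(plan=[{"x": 0, "y": 0, "z": 0, "yaw": 0, "fingers": 0.75}, {"x": 0, "y": 0, "z": 0, "yaw": 0, "fingers": 0.75}, {"x": 0, "y": 0, "z": 0, "yaw": 0, "fingers": 0.75}])

```text
time: 2.85
eef_pos: [0.5812, 0.1612, 0.238]
tcp_rot: [0.817, 0.577, 0.0, 0.0]
contact_force: [-2.0, 0.4, 3.1]
opening: 0.345
finger_force: 21.5
```

Run:
```python
import numpy as np
from pl import plan
th=2.28+np.array([.11,.22,.328,.436,.544]); 
plan(th,[.8,.8,.8,.8,.8],[0]*5)
```

```text
[{"x": -0.0, "y": -0.009, "z": 0, "yaw": -0.09, "fingers": 0}, {"x": -0.002, "y": -0.018, "z": 0, "yaw": -0.09, "fingers": 0}, {"x": -0.004, "y": -0.027, "z": 0, "yaw": -0.09, "fingers": 0}, {"x": -0.008, "y": -0.035, "z": 0, "yaw": -0.09, "fingers": 0}, {"x": -0.012, "y": -0.043, "z": 0, "yaw": -0.09, "fingers": 0}]
end 0.472024131732982 0.10793168681101782 0.7999999999999999
```

move_arm(plan=[{"x": 0.0, "y": -0.001, "z": 0, "yaw": -0.01, "fingers": 0.75}, {"x": 0.0, "y": -0.003, "z": 0, "yaw": -0.03, "fingers": 0.75}, {"x": 0.0, "y": -0.005, "z": 0, "yaw": -0.06, "fingers": 0.75}, {"x": 0.0, "y": -0.008, "z": 0, "yaw": -0.09, "fingers": 0.75}, {"x": -0.001, "y": -0.012, "z": 0, "yaw": -0.14, "fingers": 0.75}])

```text
time: 3.35
eef_pos: [0.5695, 0.1643, 0.238]
tcp_rot: [0.773, 0.634, 0.001, 0.0]
contact_force: [-1.8, 0.6, 5.7]
opening: 0.34
finger_force: 21.7
```

move_arm(plan=[{"x": 0.0, "y": -0.005, "z": 0, "yaw": -0.06, "fingers": 0.75}, {"x": 0.0, "y": -0.01, "z": 0, "yaw": -0.12, "fingers": 0.75}, {"x": -0.001, "y": -0.016, "z": 0, "yaw": -0.19, "fingers": 0.75}, {"x": -0.003, "y": -0.023, "z": 0, "yaw": -0.28, "fingers": 0.75}, {"x": -0.005, "y": -0.031, "z": 0, "yaw": -0.37, "fingers": 0.75}])

```text
time: 3.85
eef_pos: [0.538, 0.1652, 0.238]
tcp_rot: [0.643, 0.766, 0.0, 0.001]
contact_force: [-0.5, -1.3, 5.2]
opening: 0.34
finger_force: 21.6
```

move_arm(plan=[{"x": -0.001, "y": -0.008, "z": 0, "yaw": -0.1, "fingers": 0.75}, {"x": -0.002, "y": -0.018, "z": 0, "yaw": -0.21, "fingers": 0.75}, {"x": -0.005, "y": -0.027, "z": 0, "yaw": -0.32, "fingers": 0.75}, {"x": -0.008, "y": -0.035, "z": 0, "yaw": -0.43, "fingers": 0.75}, {"x": -0.013, "y": -0.044, "z": 0, "yaw": -0.54, "fingers": 0.75}])

```text
time: 4.35
eef_pos: [0.4969, 0.1451, 0.238]
tcp_rot: [0.415, 0.91, 0.0, 0.001]
contact_force: [-0.6, -0.2, 5.7]
opening: 0.342
finger_force: 21.6
```

move_arm(plan=[{"x": 0.0, "y": -0.009, "z": 0, "yaw": -0.09, "fingers": 0}, {"x": -0.002, "y": -0.018, "z": 0, "yaw": -0.09, "fingers": 0}, {"x": -0.004, "y": -0.027, "z": 0, "yaw": -0.09, "fingers": 0}, {"x": -0.008, "y": -0.035, "z": 0, "yaw": -0.09, "fingers": 0}, {"x": -0.012, "y": -0.043, "z": 0, "yaw": -0.09, "fingers": 0}])

```text
time: 4.85
eef_pos: [0.4717, 0.1073, 0.2368]
tcp_rot: [0.376, 0.927, -0.0, -0.0]
contact_force: [-0.2, -0.2, 0.4]
opening: 0.999
finger_force: 0.0
```

```bash
cat > look.py <<'E'
from h import *
import time
st=ctrl.get_state(); im=ctrl.read_camera("wrist"); cv2.imwrite(f"pics/t{st['time']:.2f}.png",im[...,::-1])
e=st["eef_pos"][:2]-C; print("t",st["time"],"tcp",st["eef_pos"],"th",np.arctan2(e[1],e[0]),"q6",st["qpos"][5],"F",st["contact_force"],st["opening"])
for a in grip(im,st) or []: 
    if abs(a[2]-.085)<.009: print([float(v) for v in a[0]],a[1],"r",a[2],"theta",a[3],a[4])
E
python3 look.py
```

```text
t 4.85 tcp [0.4717 0.1073 0.2368] th 2.8272667439069803 q6 -0.7857936117344358 F [-0.1735 -0.2294  0.4229] 0.999080829133514
[311.5, 366.0] [0.4703 0.1047] r 0.0855 theta 2.86 47.6
[304.5, 369.29998779296875] [0.4697 0.1024] r 0.0855 theta 2.888 54.4
```

Run:
```python
import numpy as np
from pl import plan
t=np.arange(5,5.95,.1)-4.85; print(t+4.85)
plan(2.86+1.1*t-.035*t*t,[.8]*10,[0]*10)
```

```text
[5.  5.1 5.2 5.3 5.4 5.5 5.6 5.7 5.8 5.9]
[{"x": -0.009, "y": -0.015, "z": 0, "yaw": -0.0, "fingers": 0}, {"x": -0.015, "y": -0.022, "z": 0, "yaw": -0.0, "fingers": 0}, {"x": -0.022, "y": -0.028, "z": 0, "yaw": -0.0, "fingers": 0}, {"x": -0.029, "y": -0.034, "z": 0, "yaw": -0.0, "fingers": 0}, {"x": -0.037, "y": -0.038, "z": 0, "yaw": -0.0, "fingers": 0}]
[{"x": -0.008, "y": -0.004, "z": 0, "yaw": -0.0, "fingers": 0}, {"x": -0.016, "y": -0.007, "z": 0, "yaw": -0.0, "fingers": 0}, {"x": -0.025, "y": -0.009, "z": 0, "yaw": -0.0, "fingers": 0}, {"x": -0.034, "y": -0.01, "z": 0, "yaw": -0.0, "fingers": 0}, {"x": -0.042, "y": -0.01, "z": 0, "yaw": -0.0, "fingers": 0}]
end 0.49525334086538036 0.018458764409414657 0.7999999999999999
```

move_arm(plan=[{"x": -0.009, "y": -0.015, "z": 0, "yaw": 0, "fingers": 0}, {"x": -0.015, "y": -0.022, "z": 0, "yaw": 0, "fingers": 0}, {"x": -0.022, "y": -0.028, "z": 0, "yaw": 0, "fingers": 0}, {"x": -0.029, "y": -0.034, "z": 0, "yaw": 0, "fingers": 0}, {"x": -0.037, "y": -0.038, "z": 0, "yaw": 0, "fingers": 0}])

```text
time: 5.4
eef_pos: [0.4723, 0.0543, 0.237]
tcp_rot: [0.376, 0.927, 0.0, 0.0]
contact_force: [-0.2, 0.2, -0.5]
opening: 0.997
finger_force: 0.0
```

move_arm(plan=[{"x": -0.008, "y": -0.004, "z": 0, "yaw": 0, "fingers": 0}, {"x": -0.016, "y": -0.007, "z": 0, "yaw": 0, "fingers": 0}, {"x": -0.025, "y": -0.009, "z": 0, "yaw": 0, "fingers": 0}, {"x": -0.034, "y": -0.01, "z": 0, "yaw": 0, "fingers": 0}, {"x": -0.042, "y": -0.01, "z": 0, "yaw": 0, "fingers": 0}])

```text
time: 5.9
eef_pos: [0.4958, 0.0179, 0.237]
tcp_rot: [0.376, 0.927, 0.0, -0.0]
contact_force: [0.0, -0.0, -0.4]
opening: 0.998
finger_force: 0.0
```

```bash
python3 look.py
```

```text
t 5.9 tcp [0.4958 0.0179 0.237 ] th -2.3023706729898064 q6 -0.9685719826559491 F [ 0.0113 -0.039  -0.3915] 0.9983298772138547
[321.5, 373.6000061035156] [0.4985 0.0155] r 0.0849 theta -2.261 47.7
[312.5, 308.20001220703125] [0.4813 0.0287] r 0.0884 theta -2.508 46.3
[328.5, 377.0] [0.5008 0.0162] r 0.0829 theta -2.245 53.3
[334.5, 304.79998779296875] [0.4848 0.0338] r 0.0825 theta -2.533 48.9
[335.5, 312.5] [0.4868 0.0324] r 0.0817 theta -2.505 54.4
[322.5, 264.8999938964844] [0.4739 0.0398] r 0.0888 theta -2.658 50.8
```

```bash
cat > go.py <<'E'
import sys,numpy as np
from pl import plan
t0,th0,w,d=map(float,sys.argv[1:5]); n=int(sys.argv[5]); psi=float(sys.argv[6])
t=.05+.1*np.arange(1,n+1); th=th0+w*t-d/2*t*t; print(t0+t[-1],th[-1]); plan(th,[psi]*n,[0]*n)
E
python3 go.py 5.9 4.022 1.07 .07 10 .8
```

```text
6.95 5.1069125
[{"x": -0.018, "y": 0.002, "z": 0, "yaw": -0.0, "fingers": 0}, {"x": -0.026, "y": 0.005, "z": 0, "yaw": -0.0, "fingers": 0}, {"x": -0.035, "y": 0.008, "z": 0, "yaw": -0.0, "fingers": 0}, {"x": -0.042, "y": 0.012, "z": 0, "yaw": -0.0, "fingers": 0}, {"x": -0.049, "y": 0.018, "z": 0, "yaw": -0.0, "fingers": 0}]
[{"x": -0.007, "y": 0.005, "z": 0, "yaw": -0.0, "fingers": 0}, {"x": -0.013, "y": 0.011, "z": 0, "yaw": -0.0, "fingers": 0}, {"x": -0.018, "y": 0.018, "z": 0, "yaw": -0.0, "fingers": 0}, {"x": -0.023, "y": 0.026, "z": 0, "yaw": -0.0, "fingers": 0}, {"x": -0.027, "y": 0.033, "z": 0, "yaw": -0.0, "fingers": 0}]
end 0.5853044459504495 0.0020942151349057324 0.7999999999999999
```

move_arm(plan=[{"x": -0.018, "y": 0.002, "z": 0, "yaw": 0, "fingers": 0}, {"x": -0.026, "y": 0.005, "z": 0, "yaw": 0, "fingers": 0}, {"x": -0.035, "y": 0.008, "z": 0, "yaw": 0, "fingers": 0}, {"x": -0.042, "y": 0.012, "z": 0, "yaw": 0, "fingers": 0}, {"x": -0.049, "y": 0.018, "z": 0, "yaw": 0, "fingers": 0}])

```text
time: 6.45
eef_pos: [0.5434, -0.0027, 0.237]
tcp_rot: [0.376, 0.927, 0.0, -0.0]
contact_force: [0.1, -0.1, 0.1]
opening: 0.999
finger_force: 0.0
```

move_arm(plan=[{"x": -0.007, "y": 0.005, "z": 0, "yaw": 0, "fingers": 0}, {"x": -0.013, "y": 0.011, "z": 0, "yaw": 0, "fingers": 0}, {"x": -0.018, "y": 0.018, "z": 0, "yaw": 0, "fingers": 0}, {"x": -0.023, "y": 0.026, "z": 0, "yaw": 0, "fingers": 0}, {"x": -0.027, "y": 0.033, "z": 0, "yaw": 0, "fingers": 0}])

```text
time: 6.95
eef_pos: [0.5861, 0.0024, 0.237]
tcp_rot: [0.376, 0.927, 0.0, -0.0]
contact_force: [0.8, -0.1, -0.1]
opening: 0.996
finger_force: 0.0
```

```bash
python3 look.py
```

```text
t 6.95 tcp [0.5861 0.0024 0.237 ] th -1.1671003505228879 q6 -0.9690914133341172 F [ 0.7762 -0.1159 -0.1249] 0.9963320639715362
[328.5, 360.8999938964844] [0.587  0.0046] r 0.0838 theta -1.146 48.6
[327.5, 354.1000061035156] [0.5851 0.006 ] r 0.0818 theta -1.16 50.7
[241.5, 338.79998779296875] [ 0.5641 -0.0084] r 0.0902 theta -1.441 46.7
```

```bash
python3 go.py 6.95 5.137 1.037 .05 10 .8
```

```text
8.0 6.198287499999999
[{"x": -0.004, "y": 0.015, "z": 0, "yaw": -0.0, "fingers": 0}, {"x": -0.006, "y": 0.024, "z": 0, "yaw": -0.0, "fingers": 0}, {"x": -0.006, "y": 0.032, "z": 0, "yaw": -0.0, "fingers": 0}, {"x": -0.006, "y": 0.041, "z": 0, "yaw": -0.0, "fingers": 0}, {"x": -0.005, "y": 0.05, "z": 0, "yaw": -0.0, "fingers": 0}]
[{"x": 0.002, "y": 0.008, "z": 0, "yaw": -0.0, "fingers": 0}, {"x": 0.005, "y": 0.016, "z": 0, "yaw": -0.0, "fingers": 0}, {"x": 0.008, "y": 0.024, "z": 0, "yaw": -0.0, "fingers": 0}, {"x": 0.013, "y": 0.031, "z": 0, "yaw": -0.0, "fingers": 0}, {"x": 0.018, "y": 0.038, "z": 0, "yaw": -0.0, "fingers": 0}]
end 0.6372890071913062 0.07427873835557688 0.7999999999999999
```

move_arm(plan=[{"x": -0.004, "y": 0.015, "z": 0, "yaw": 0, "fingers": 0}, {"x": -0.006, "y": 0.024, "z": 0, "yaw": 0, "fingers": 0}, {"x": -0.006, "y": 0.032, "z": 0, "yaw": 0, "fingers": 0}, {"x": -0.006, "y": 0.041, "z": 0, "yaw": 0, "fingers": 0}, {"x": -0.005, "y": 0.05, "z": 0, "yaw": 0, "fingers": 0}])

```text
time: 7.5
eef_pos: [0.624, 0.035, 0.237]
tcp_rot: [0.376, 0.927, -0.0, -0.0]
contact_force: [-0.5, 0.3, -0.2]
opening: 0.998
finger_force: 0.0
```

move_arm(plan=[{"x": 0.002, "y": 0.008, "z": 0, "yaw": 0, "fingers": 0}, {"x": 0.005, "y": 0.016, "z": 0, "yaw": 0, "fingers": 0}, {"x": 0.008, "y": 0.024, "z": 0, "yaw": 0, "fingers": 0}, {"x": 0.013, "y": 0.031, "z": 0, "yaw": 0, "fingers": 0}, {"x": 0.018, "y": 0.038, "z": 0, "yaw": 0, "fingers": 0}])

```text
time: 8.0
eef_pos: [0.6373, 0.0751, 0.237]
tcp_rot: [0.376, 0.927, -0.0, -0.0]
contact_force: [0.0, 0.4, -1.0]
opening: 0.997
finger_force: 0.0
```

```bash
python3 look.py
```

```text
t 8.0 tcp [0.6373 0.0751 0.237 ] th -0.06985711456761921 q6 -0.8406904836256686 F [ 0.02    0.3952 -0.9511] 0.997076968831238
[312.5, 361.70001220703125] [0.6352 0.0737] r 0.083 theta -0.088 47.6
[320.5, 363.3999938964844] [0.6372 0.075 ] r 0.085 theta -0.071 53.2
[314.5, 368.5] [0.6373 0.0725] r 0.0852 theta -0.1 54.4
```

```bash
python3 go.py 8.0 6.197 .98 .05 10 .8
```

```text
9.05 7.1984375
[{"x": 0.008, "y": 0.009, "z": 0, "yaw": -0.0, "fingers": 0}, {"x": 0.015, "y": 0.014, "z": 0, "yaw": -0.0, "fingers": 0}, {"x": 0.021, "y": 0.018, "z": 0, "yaw": -0.0, "fingers": 0}, {"x": 0.029, "y": 0.022, "z": 0, "yaw": -0.0, "fingers": 0}, {"x": 0.036, "y": 0.025, "z": 0, "yaw": -0.0, "fingers": 0}]
[{"x": 0.008, "y": 0.003, "z": 0, "yaw": -0.0, "fingers": 0}, {"x": 0.016, "y": 0.005, "z": 0, "yaw": -0.0, "fingers": 0}, {"x": 0.023, "y": 0.006, "z": 0, "yaw": -0.0, "fingers": 0}, {"x": 0.031, "y": 0.006, "z": 0, "yaw": -0.0, "fingers": 0}, {"x": 0.039, "y": 0.005, "z": 0, "yaw": -0.0, "fingers": 0}]
end 0.604388501654257 0.1480524242836 0.7999999999999999
```

move_arm(plan=[{"x": 0.008, "y": 0.009, "z": 0, "yaw": 0, "fingers": 0}, {"x": 0.015, "y": 0.014, "z": 0, "yaw": 0, "fingers": 0}, {"x": 0.021, "y": 0.018, "z": 0, "yaw": 0, "fingers": 0}, {"x": 0.029, "y": 0.022, "z": 0, "yaw": 0, "fingers": 0}, {"x": 0.036, "y": 0.025, "z": 0, "yaw": 0, "fingers": 0}])

```text
time: 8.55
eef_pos: [0.6285, 0.1181, 0.237]
tcp_rot: [0.376, 0.927, -0.0, -0.0]
contact_force: [0.1, 0.7, 0.2]
opening: 1.002
finger_force: 0.0
```

move_arm(plan=[{"x": 0.008, "y": 0.003, "z": 0, "yaw": 0, "fingers": 0}, {"x": 0.016, "y": 0.005, "z": 0, "yaw": 0, "fingers": 0}, {"x": 0.023, "y": 0.006, "z": 0, "yaw": 0, "fingers": 0}, {"x": 0.031, "y": 0.006, "z": 0, "yaw": 0, "fingers": 0}, {"x": 0.039, "y": 0.005, "z": 0, "yaw": 0, "fingers": 0}])

```text
time: 9.05
eef_pos: [0.6039, 0.1485, 0.237]
tcp_rot: [0.376, 0.927, -0.0, -0.0]
contact_force: [-0.1, -0.2, 0.1]
opening: 0.998
finger_force: 0.0
```

```bash
python3 look.py
```

```text
t 9.05 tcp [0.6039 0.1485 0.237 ] th 0.9201269562864749 q6 -0.7218407608150336 F [-0.1228 -0.1511  0.1092] 0.9984451673420768
[320.5, 366.0] [0.6044 0.1478] r 0.0846 theta 0.91 47.8
[314.5, 360.8999938964844] [0.602  0.1477] r 0.0831 theta 0.933 54.4
[318.5, 372.70001220703125] [0.6057 0.1457] r 0.0838 theta 0.883 54.4
[317.5, 262.3999938964844] [0.5804 0.1699] r 0.0932 theta 1.266 54.4
[325.5, 300.6000061035156] [0.5902 0.1636] r 0.0908 theta 1.142 42.4
```

```bash
python3 go.py 9.05 7.193 .925 .055 10 .9
```

```text
10.100000000000001 8.13393125
[{"x": 0.011, "y": -0.002, "z": 0, "yaw": -0.1, "fingers": 0}, {"x": 0.019, "y": -0.004, "z": 0, "yaw": -0.1, "fingers": 0}, {"x": 0.026, "y": -0.007, "z": 0, "yaw": -0.1, "fingers": 0}, {"x": 0.033, "y": -0.011, "z": 0, "yaw": -0.1, "fingers": 0}, {"x": 0.039, "y": -0.015, "z": 0, "yaw": -0.1, "fingers": 0}]
[{"x": 0.007, "y": -0.004, "z": 0, "yaw": -0.0, "fingers": 0}, {"x": 0.013, "y": -0.008, "z": 0, "yaw": -0.0, "fingers": 0}, {"x": 0.018, "y": -0.013, "z": 0, "yaw": -0.0, "fingers": 0}, {"x": 0.023, "y": -0.019, "z": 0, "yaw": -0.0, "fingers": 0}, {"x": 0.028, "y": -0.024, "z": 0, "yaw": -0.0, "fingers": 0}]
end 0.5291092207609025 0.16306887786516563 0.8999999999999999
```

move_arm(plan=[{"x": 0.011, "y": -0.002, "z": 0, "yaw": -0.1, "fingers": 0}, {"x": 0.019, "y": -0.004, "z": 0, "yaw": -0.1, "fingers": 0}, {"x": 0.026, "y": -0.007, "z": 0, "yaw": -0.1, "fingers": 0}, {"x": 0.033, "y": -0.011, "z": 0, "yaw": -0.1, "fingers": 0}, {"x": 0.039, "y": -0.015, "z": 0, "yaw": -0.1, "fingers": 0}])

```text
time: 9.6
eef_pos: [0.5653, 0.1646, 0.237]
tcp_rot: [0.329, 0.944, -0.0, 0.0]
contact_force: [-0.6, 0.2, -0.9]
opening: 0.998
finger_force: 0.0
```

move_arm(plan=[{"x": 0.007, "y": -0.004, "z": 0, "yaw": 0, "fingers": 0}, {"x": 0.013, "y": -0.008, "z": 0, "yaw": 0, "fingers": 0}, {"x": 0.018, "y": -0.013, "z": 0, "yaw": 0, "fingers": 0}, {"x": 0.023, "y": -0.019, "z": 0, "yaw": 0, "fingers": 0}, {"x": 0.028, "y": -0.024, "z": 0, "yaw": 0, "fingers": 0}])

```text
time: 10.1
eef_pos: [0.5285, 0.1629, 0.237]
tcp_rot: [0.329, 0.944, -0.0, 0.0]
contact_force: [-0.1, -0.2, 0.6]
opening: 0.998
finger_force: 0.0
```

```bash
python3 look.py
```

```text
t 10.1 tcp [0.5285 0.1629 0.237 ] th 1.8563481129230803 q6 -0.7842503677413759 F [-0.1049 -0.2087  0.5765] 0.9977567972094606
[325.5, 366.79998779296875] [0.5302 0.1632] r 0.0852 theta 1.835 47.8
```

Run:
```python
import numpy as np
from pl import plan
t=.05+.1*np.arange(1,8); a=8.118+.85*t-.03*t*t
b=a[-1]+np.array([.08,.16]); rem=9.489-b[-1]
w=1-(np.arange(1,17)-.5)/16; c=b[-1]+np.cumsum(w)/w.sum()*rem; print(a[-1],rem,rem/w.sum()*10*w[0])
th=np.r_[a,b,c]; ps=np.where(np.arange(len(th))<7,.9,np.maximum(.9,th-7.854)); f=[0]*2+[.75]*(len(th)-2)
plan(th,ps,f)
```

```text
8.738624999999999 0.5903750000000016 0.714907226562502
[{"x": 0.005, "y": -0.008, "z": 0, "yaw": -0.0, "fingers": 0}, {"x": 0.008, "y": -0.015, "z": 0, "yaw": -0.0, "fingers": 0}, {"x": 0.011, "y": -0.021, "z": 0, "yaw": -0.0, "fingers": 0.75}, {"x": 0.013, "y": -0.028, "z": 0, "yaw": -0.0, "fingers": 0.75}, {"x": 0.014, "y": -0.035, "z": 0, "yaw": -0.0, "fingers": 0.75}]
[{"x": 0.001, "y": -0.007, "z": 0, "yaw": -0.0, "fingers": 0.75}, {"x": 0.002, "y": -0.013, "z": 0, "yaw": -0.0, "fingers": 0.75}, {"x": 0.001, "y": -0.02, "z": 0, "yaw": -0.06, "fingers": 0.75}, {"x": 0.001, "y": -0.027, "z": 0, "yaw": -0.14, "fingers": 0.75}, {"x": -0.0, "y": -0.033, "z": 0, "yaw": -0.22, "fingers": 0.75}]
[{"x": -0.0, "y": -0.006, "z": 0, "yaw": -0.06, "fingers": 0.75}, {"x": -0.001, "y": -0.011, "z": 0, "yaw": -0.13, "fingers": 0.75}, {"x": -0.002, "y": -0.016, "z": 0, "yaw": -0.18, "fingers": 0.75}, {"x": -0.003, "y": -0.02, "z": 0, "yaw": -0.24, "fingers": 0.75}, {"x": -0.004, "y": -0.024, "z": 0, "yaw": -0.28, "fingers": 0.75}]
[{"x": 0.0, "y": -0.004, "z": 0, "yaw": -0.05, "fingers": 0.75}, {"x": 0.0, "y": -0.007, "z": 0, "yaw": -0.09, "fingers": 0.75}, {"x": -0.0, "y": -0.01, "z": 0, "yaw": -0.12, "fingers": 0.75}, {"x": -0.001, "y": -0.013, "z": 0, "yaw": -0.15, "fingers": 0.75}, {"x": -0.001, "y": -0.015, "z": 0, "yaw": -0.18, "fingers": 0.75}]
[{"x": -0.0, "y": -0.002, "z": 0, "yaw": -0.02, "fingers": 0.75}, {"x": -0.0, "y": -0.003, "z": 0, "yaw": -0.03, "fingers": 0.75}, {"x": -0.0, "y": -0.004, "z": 0, "yaw": -0.05, "fingers": 0.75}, {"x": -0.0, "y": -0.004, "z": 0, "yaw": -0.05, "fingers": 0.75}, {"x": -0.0, "y": -0.005, "z": 0, "yaw": -0.06, "fingers": 0.75}]
end 0.4674991495446064 0.07520854584372227 1.64
```

move_arm(plan=[{"x": 0.005, "y": -0.008, "z": 0, "yaw": 0, "fingers": 0}, {"x": 0.008, "y": -0.015, "z": 0, "yaw": 0, "fingers": 0}, {"x": 0.011, "y": -0.021, "z": 0, "yaw": 0, "fingers": 0.75}, {"x": 0.013, "y": -0.028, "z": 0, "yaw": 0, "fingers": 0.75}, {"x": 0.014, "y": -0.035, "z": 0, "yaw": 0, "fingers": 0.75}], force=20)

```text
time: 10.65
eef_pos: [0.4959, 0.144, 0.237]
tcp_rot: [0.329, 0.944, -0.0, -0.0]
contact_force: [0.3, 0.4, -0.5]
opening: 0.514
finger_force: 0.0
```

move_arm(plan=[{"x": 0.001, "y": -0.007, "z": 0, "yaw": 0, "fingers": 0.75}, {"x": 0.002, "y": -0.013, "z": 0, "yaw": 0, "fingers": 0.75}, {"x": 0.001, "y": -0.02, "z": 0, "yaw": -0.06, "fingers": 0.75}, {"x": 0.001, "y": -0.027, "z": 0, "yaw": -0.14, "fingers": 0.75}, {"x": 0, "y": -0.033, "z": 0, "yaw": -0.22, "fingers": 0.75}])

```text
time: 11.15
eef_pos: [0.4756, 0.1187, 0.2373]
tcp_rot: [0.222, 0.975, 0.001, 0.0]
contact_force: [0.7, 1.8, 0.9]
opening: 0.34
finger_force: 22.8
```

Held on the move; now brake to the front.

move_arm(plan=[{"x": 0, "y": -0.006, "z": 0, "yaw": -0.06, "fingers": 0.75}, {"x": -0.001, "y": -0.011, "z": 0, "yaw": -0.13, "fingers": 0.75}, {"x": -0.002, "y": -0.016, "z": 0, "yaw": -0.18, "fingers": 0.75}, {"x": -0.003, "y": -0.02, "z": 0, "yaw": -0.24, "fingers": 0.75}, {"x": -0.004, "y": -0.024, "z": 0, "yaw": -0.28, "fingers": 0.75}])

```text
time: 11.65
eef_pos: [0.4685, 0.0956, 0.2373]
tcp_rot: [0.084, 0.996, 0.001, -0.001]
contact_force: [-0.4, 4.8, 0.8]
opening: 0.344
finger_force: 22.9
```

move_arm(plan=[{"x": 0, "y": -0.004, "z": 0, "yaw": -0.05, "fingers": 0.75}, {"x": 0, "y": -0.007, "z": 0, "yaw": -0.09, "fingers": 0.75}, {"x": 0, "y": -0.01, "z": 0, "yaw": -0.12, "fingers": 0.75}, {"x": -0.001, "y": -0.013, "z": 0, "yaw": -0.15, "fingers": 0.75}, {"x": -0.001, "y": -0.015, "z": 0, "yaw": -0.18, "fingers": 0.75}])

```text
time: 12.15
eef_pos: [0.467, 0.0806, 0.2373]
tcp_rot: [-0.006, 1.0, 0.001, -0.0]
contact_force: [0.1, 1.8, 0.4]
opening: 0.345
finger_force: 22.8
```

move_arm(plan=[{"x": 0, "y": -0.002, "z": 0, "yaw": -0.02, "fingers": 0.75}, {"x": 0, "y": -0.003, "z": 0, "yaw": -0.03, "fingers": 0.75}, {"x": 0, "y": -0.004, "z": 0, "yaw": -0.05, "fingers": 0.75}, {"x": 0, "y": -0.004, "z": 0, "yaw": -0.05, "fingers": 0.75}, {"x": 0, "y": -0.005, "z": 0, "yaw": -0.06, "fingers": 0.75}])

```text
time: 12.65
eef_pos: [0.4674, 0.0754, 0.2372]
tcp_rot: [-0.035, 0.999, 0.0, -0.0]
contact_force: [-2.1, 3.2, 3.1]
opening: 0.344
finger_force: 23.0
```

move_arm(plan=[{"x": 0, "y": 0, "z": 0, "yaw": 0, "fingers": 0.75}, {"x": 0, "y": 0, "z": 0, "yaw": 0, "fingers": 0.75}, {"x": 0, "y": 0, "z": 0, "yaw": 0, "fingers": 0.75}, {"x": 0, "y": 0, "z": 0, "yaw": 0, "fingers": 0.75}, {"x": 0, "y": 0, "z": 0, "yaw": 0, "fingers": 0.75}])

```text
time: 13.15
eef_pos: [0.4675, 0.0753, 0.2373]
tcp_rot: [-0.035, 0.999, 0.0, 0.0]
contact_force: [-2.0, 4.5, 5.2]
opening: 0.345
finger_force: 23.1
```

```bash
python3 look.py
```

```text
t 13.15 tcp [0.4675 0.0753 0.2373] th -3.0750638479485306 q6 -1.6952560649883621 F [-2.0151  4.5064  5.2403] 0.3445515734526022
[319.5, 365.1000061035156] [0.4681 0.0751] r 0.0846 theta -3.072 47.2
[314.5, 359.20001220703125] [0.4661 0.0735] r 0.0867 theta -3.055 54.4
[327.5, 363.3999938964844] [0.4673 0.0775] r 0.0853 theta -3.1 53.3
```

move_arm(plan=[{"x": 0, "y": 0, "z": 0, "yaw": 0, "fingers": 0.6}, {"x": 0, "y": 0, "z": 0, "yaw": 0, "fingers": 0.5}, {"x": 0, "y": 0, "z": 0, "yaw": 0, "fingers": 0.3}, {"x": 0, "y": 0, "z": 0, "yaw": 0, "fingers": 0}, {"x": 0, "y": 0, "z": 0, "yaw": 0, "fingers": 0}])

```text
time: 13.7
eef_pos: [0.4675, 0.075, 0.2368]
tcp_rot: [-0.034, 0.999, -0.0, -0.0]
contact_force: [0.5, -0.2, -0.4]
opening: 0.98
finger_force: 0.0
```

```bash
python3 look.py
```

```text
t 13.7 tcp [0.4675 0.075  0.2368] th -3.0709745700017557 q6 -1.6949969575748092 F [ 0.5462 -0.1584 -0.4481] 0.9799748129846027
[303.5, 363.3999938964844] [0.4674 0.07  ] r 0.0858 theta -3.013 47.4
[406.5, 366.79998779296875] [0.4666 0.1006] r 0.0881 theta 2.917 46.6
[248.5, 359.20001220703125] [0.4672 0.0538] r 0.0896 theta -2.833 50.0
[395.5, 384.6000061035156] [0.473  0.0981] r 0.0813 theta 2.93 52.2
```

move_arm(plan=[{"x": 0, "y": 0, "z": 0, "yaw": 0, "fingers": 0}, {"x": 0, "y": 0, "z": 0, "yaw": 0, "fingers": 0}, {"x": 0, "y": 0, "z": 0, "yaw": 0, "fingers": 0}, {"x": 0, "y": 0, "z": 0, "yaw": 0, "fingers": 0}, {"x": 0, "y": 0, "z": 0, "yaw": 0, "fingers": 0}])

```text
time: 14.25
eef_pos: [0.4675, 0.0753, 0.237]
tcp_rot: [-0.035, 0.999, -0.0, 0.0]
contact_force: [0.3, -0.1, 0.3]
opening: 1.002
finger_force: 0.0
```

```bash
python3 look.py
```

```text
t 14.25 tcp [0.4675 0.0753 0.237 ] th -3.074073656068284 q6 -1.6951863619586716 F [ 0.3401 -0.1028  0.2775] 1.0020341382904638
[284.5, 364.29998779296875] [0.4683 0.0647] r 0.0857 theta -2.95 47.4
[276.5, 367.70001220703125] [0.4697 0.0624] r 0.0849 theta -2.92 54.4
[369.5, 388.8999938964844] [0.4752 0.0907] r 0.0779 theta 3.016 52.2
[291.5, 360.8999938964844] [0.467  0.0667] r 0.0867 theta -2.976 54.4
```

move_arm(plan=[{"x": 0, "y": 0, "z": 0, "yaw": 0, "fingers": 0.3}, {"x": 0, "y": 0, "z": 0, "yaw": 0, "fingers": 0.45}, {"x": 0, "y": 0, "z": 0, "yaw": 0, "fingers": 0.55}, {"x": 0, "y": 0, "z": 0, "yaw": 0, "fingers": 0.6}, {"x": 0, "y": 0, "z": 0, "yaw": 0, "fingers": 0.62}])

```text
time: 14.8
eef_pos: [0.4674, 0.0755, 0.237]
tcp_rot: [-0.035, 0.999, 0.0, -0.0]
contact_force: [0.1, 0.2, 0.2]
opening: 0.38
finger_force: 0.0
```

move_arm(plan=[{"x": 0, "y": 0, "z": 0, "yaw": 0, "fingers": 0.62}, {"x": 0, "y": 0, "z": 0, "yaw": 0, "fingers": 0.62}, {"x": 0, "y": 0, "z": 0, "yaw": 0, "fingers": 0.62}, {"x": 0, "y": 0, "z": 0, "yaw": 0, "fingers": 0.62}, {"x": 0, "y": 0, "z": 0, "yaw": 0, "fingers": 0.62}])

```text
time: 15.3
eef_pos: [0.4675, 0.0752, 0.237]
tcp_rot: [-0.035, 0.999, 0.0, -0.0]
contact_force: [0.4, -0.3, -0.6]
opening: 0.379
finger_force: 0.0
```

```bash
python3 look.py
```

```text
t 15.3 tcp [0.4675 0.0752 0.237 ] th -3.073799751897714 q6 -1.695176901726041 F [ 0.3528 -0.2927 -0.6289] 0.37884782430823893
[317.5, 360.8999938964844] [0.4664 0.0743] r 0.0863 theta -3.064 47.6
[313.5, 366.79998779296875] [0.4685 0.0733] r 0.0843 theta -3.05 54.4
[322.5, 354.8999938964844] [0.4643 0.0757] r 0.0883 theta -3.081 54.4
[326.5, 361.70001220703125] [0.4665 0.077 ] r 0.0861 theta -3.095 54.4
```

move_arm(plan=[{"x": 0, "y": 0, "z": 0, "yaw": 0, "fingers": 0.62}, {"x": 0, "y": 0, "z": 0, "yaw": 0, "fingers": 0.62}, {"x": 0, "y": 0, "z": 0, "yaw": 0, "fingers": 0.62}, {"x": 0, "y": 0, "z": 0, "yaw": 0, "fingers": 0.62}, {"x": 0, "y": 0, "z": 0, "yaw": 0, "fingers": 0.62}])

```text
time: 15.85
eef_pos: [0.4675, 0.0752, 0.237]
tcp_rot: [-0.035, 0.999, -0.0, -0.0]
contact_force: [-0.1, 0.8, 0.2]
opening: 0.376
finger_force: 0.0
```

```bash
python3 look.py
```

```text
t 15.85 tcp [0.4675 0.0752 0.237 ] th -3.0739912447981297 q6 -1.6951188796482923 F [-0.1471  0.7578  0.2032] 0.375685010020235
[318.5, 360.0] [0.4661 0.0746] r 0.0866 theta -3.068 46.6
[323.5, 366.0] [0.4681 0.0762] r 0.0846 theta -3.085 54.4
[310.5, 360.8999938964844] [0.4666 0.0723] r 0.0864 theta -3.041 54.4
```

move_arm(plan=[{"x": 0, "y": 0, "z": 0, "yaw": 0, "fingers": 0.62}, {"x": 0, "y": 0, "z": 0, "yaw": 0, "fingers": 0.62}, {"x": 0, "y": 0, "z": 0, "yaw": 0, "fingers": 0.62}, {"x": 0, "y": 0, "z": 0, "yaw": 0, "fingers": 0.62}, {"x": 0, "y": 0, "z": 0, "yaw": 0, "fingers": 0.62}])

```text
time: 16.4
eef_pos: [0.4675, 0.0752, 0.237]
tcp_rot: [-0.035, 0.999, 0.0, 0.0]
contact_force: [0.0, -0.0, 0.5]
opening: 0.383
finger_force: 0.0
```

move_arm(plan=[{"x": 0, "y": 0, "z": 0, "yaw": 0, "fingers": 0.62}, {"x": 0, "y": 0, "z": 0, "yaw": 0, "fingers": 0.62}, {"x": 0, "y": 0, "z": 0, "yaw": 0, "fingers": 0.61}, {"x": 0, "y": 0, "z": 0, "yaw": 0, "fingers": 0.6}, {"x": 0, "y": 0, "z": 0, "yaw": 0, "fingers": 0.58}])

```text
time: 16.9
eef_pos: [0.4675, 0.0753, 0.237]
tcp_rot: [-0.035, 0.999, 0.0, -0.0]
contact_force: [0.5, 0.3, 0.1]
opening: 0.418
finger_force: 0.0
```

move_arm(plan=[{"x": 0, "y": 0, "z": 0, "yaw": 0, "fingers": 0.55}, {"x": 0, "y": 0, "z": 0, "yaw": 0, "fingers": 0.5}, {"x": 0, "y": 0, "z": 0, "yaw": 0, "fingers": 0.4}, {"x": 0, "y": 0, "z": 0, "yaw": 0, "fingers": 0.2}, {"x": 0, "y": 0, "z": 0, "yaw": 0, "fingers": 0}])

```text
time: 17.4
eef_pos: [0.4675, 0.0753, 0.237]
tcp_rot: [-0.035, 0.999, -0.0, -0.0]
contact_force: [-0.2, 0.3, -0.6]
opening: 0.914
finger_force: 0.0
```

```bash
python3 look.py
```

```text
t 17.4 tcp [0.4675 0.0753 0.237 ] th -3.0742027867693373 q6 -1.6951583578429748 F [-0.2388  0.2572 -0.5864] 0.9136935669437756
[319.5, 360.8999938964844] [0.4664 0.075 ] r 0.0863 theta -3.072 47.6
[314.5, 354.8999938964844] [0.4645 0.0734] r 0.0883 theta -3.055 54.4
```

move_arm(plan=[{"x": 0, "y": 0, "z": 0, "yaw": 0, "fingers": 0}, {"x": 0, "y": 0, "z": 0, "yaw": 0, "fingers": 0}, {"x": 0, "y": 0, "z": 0, "yaw": 0, "fingers": 0}, {"x": 0, "y": 0, "z": 0, "yaw": 0, "fingers": 0}, {"x": 0, "y": 0, "z": 0, "yaw": 0, "fingers": 0}])

```text
time: 17.95
eef_pos: [0.4675, 0.0752, 0.237]
tcp_rot: [-0.035, 0.999, -0.0, -0.0]
contact_force: [-0.5, 0.3, -0.0]
opening: 0.998
finger_force: 0.0
```

```bash
python3 look.py
```

```text
t 17.95 tcp [0.4675 0.0752 0.237 ] th -3.073909790060444 q6 -1.6951618834624511 F [-0.4853  0.2584 -0.0385] 0.9976599593514806
[320.5, 361.70001220703125] [0.4667 0.0753] r 0.086 theta -3.075 48.8
[314.5, 356.6000061035156] [0.4651 0.0734] r 0.0878 theta -3.055 54.4
[412.5, 358.29998779296875] [0.4638 0.1023] r 0.0913 theta 2.906 54.4
[219.5, 371.8999938964844] [0.4724 0.0454] r 0.0877 theta -2.723 54.4
```

move_arm(plan=[{"x": 0, "y": 0, "z": -0.02, "yaw": 0, "fingers": 0}, {"x": 0, "y": 0, "z": -0.06, "yaw": 0, "fingers": 0}, {"x": 0, "y": 0, "z": -0.1, "yaw": 0, "fingers": 0}, {"x": 0, "y": 0, "z": -0.13, "yaw": 0, "fingers": 0}, {"x": 0, "y": 0, "z": -0.14, "yaw": 0, "fingers": 0}])

```text
time: 18.5
eef_pos: [0.4686, 0.0752, 0.3814]
tcp_rot: [-0.035, 0.999, -0.0, 0.004]
contact_force: [1.2, 1.0, -0.0]
opening: 0.998
finger_force: 0.0
```

move_arm(plan=[{"x": 0, "y": 0, "z": 0, "yaw": 0, "fingers": 0}, {"x": 0, "y": 0, "z": 0, "yaw": 0, "fingers": 0}, {"x": 0, "y": 0, "z": 0, "yaw": 0, "fingers": 0}])

```text
time: 18.8
eef_pos: [0.4667, 0.0753, 0.3743]
tcp_rot: [-0.035, 0.999, 0.0, -0.002]
contact_force: [-0.6, 0.5, -0.7]
opening: 1.001
finger_force: 0.0
```

Run:
```python
from h import *
st=ctrl.get_state(); im=ctrl.read_camera("wrist"); cv2.imwrite("pics/fin.png",im[...,::-1]); print(st["time"],st["eef_pos"]); np.save("fin.npy",st,allow_pickle=True)
```

```text
18.8 [0.4667 0.0753 0.3743]
```

View pics/fin.png

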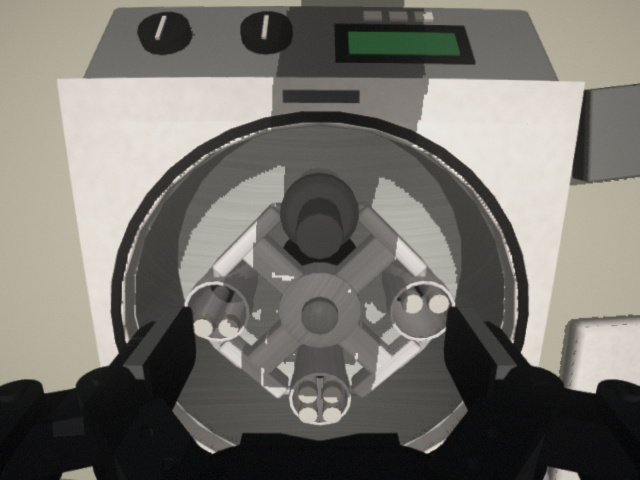

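The lidded bucket's grip, with its top at about (320,236), stands directly in front of the hub at (319,315). It is aligned with the slot at (321,96) in front of the bowl, hangs straight, and the jaws are clear above it.

```bash
python3 -c "
from plant import ctrl
print(ctrl.sign_off())"
```

```text
the job is handed in; nothing more can be done
None
```

The job is handed in, with no verdict shown: I swung the rotor to about 1.1 rad/s and let it coast about 6 s with the open jaws round the grip. I then caught it while turning and stopped it with the lidded bucket at the front; it drifted slightly on the first release, so I re-centred it, and it stayed at rest after the second.

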